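Clamp the circuit board with the sliding jaw

TASK

The circuit board lies loose on the bed of the board clamp, and the clamp's carriage is locked too far away. Loosen the carriage's knob, slide the carriage gently so that its sprung pad pushes the board flush against the fixed jaw and is itself pressed in about halfway, then turn the knob tight again and let go, so that the board stays gripped. Do not shift the green terminal blocks that stand round the clamp, and do not ram the pad hard against the end of its springs.

Things in the scene. Friction and masses are not known exactly. Their poses are not given: they have to be found in the camera images.
- fixture: Board clamp, fixed to the table. Origin: centre of the underside of its aluminium base plate, 200 (x) x 340 (y) x 12 mm; x points away from the robot at yaw 0, y along the rail, z up. The square steel rail runs along y at x = -65 mm, top 32 mm high. The grey bed has its top at z = 20 mm, x -30 to 90 mm.
- jaw_face (a point): Centre of the fixed jaw's face, at fixture (30, -132, 33) mm: an aluminium bar 110 mm long along x, its face looking to the fixture's +y, top 46 mm high.
- carriage_mid (a point): Point in the carriage's middle, 46 mm above the table, over the rail. The carriage is a grey block 50 mm wide (along y), 95 mm high; its arm, 20 mm thick, z 26 to 46 mm, reaches over the bed to fixture x = 85 mm and carries the sprung pad.
- carriage (a joint): Carriage position in m: 0 at the +y end of its travel, growing towards the fixed jaw (fixture -y), up to 0.135. Carriage centre: fixture y = 0.125 - value; face of the unpressed pad: y = 0.091 - value. With the board flush on the jaw the pad just touches it at 0.113; 0.119 presses the pad in halfway. Friction with the knob loose: 1 N.
- knob (a joint): Knob angle in rad, growing clockwise (looking down on it): 0 is the loose stop, 1.45 the tight stop. The brake bites from 0.9 and is tight from 1.1 up; below 0.45 is loose. Starts at 1.2 to 1.35. At 0.70 the bar points straight up the slope (in the fixture's x-z plane); smaller values lie counter-clockwise of that. Takes up to 0.17 N m and stays where left.
- knob_grip (a point): On the knob's axis at mid-grip, 12 mm below the top of the black bar (44 long, 14 thick, 28 mm tall, on a 20 mm tall hub). Site z = knob axis, leaning 30 deg to fixture -x: (-0.5, 0, 0.866) in the fixture's frame. The frame turns with the knob; the bar lies 0.70 rad counter-clockwise of point x. At fixture x -98, z 115 mm; moves with the carriage, which may be slid by it.
- pad (a joint): How far the sprung pad is pressed in, in m: 0 free, 0.012 at its stop; the springs push with 0.5 N plus 0.7 N per mm.
- pad_face (a point): Centre of the face of the black rubber pad (100 mm along the fixture's x, 20 mm tall, z 21 to 41 mm) that pushes the board; it looks to the fixture's -y.
- board: Loose dark-green circuit board, 90 (x) x 110 (y) x 4 mm, 90 g, with parts up to 18 mm high, none within 10 mm of its y edges. Origin: centre of its underside. It lies on the bed between fixed jaw and pad, 17 to 37 mm short of the jaw, turned by up to 5 degrees; when home its centre is at fixture y = -77 mm.
- block_a: Loose green terminal block standing on the table between robot and clamp, near the fixed jaw's end; 22 x 30 x 45 mm, origin at the centre of its underside. Leave it alone.
- block_b: Another such block, standing beyond the clamp. Leave it alone.
- block_c: Another such block, standing beyond the clamp near the fixed jaw. Leave it alone.
Not all that is in view belongs to the job. What is shaped like the board but brown is not meant.

How it is judged (in metres and radians):
On the way, in this order (a step that is already met when the one before it is completed fails the run):
1. the knob is turned loose (below 0.45 rad) (value of joint knob below 0.45 rad), for 0.1 s.
2. the carriage's pad has pushed the board flush against the fixed jaw and is pressed in 2 to 10 mm (y of board in the frame of fixture below -0.0745 m and angle between the y axis of board and the y axis of fixture, either way round below 0.05 rad and z of board in the frame of fixture below 0.023 m and value of joint pad between 0.002 and 0.01 m), for 0.2 s.
At the end, for the whole second after the job is handed in: The knob is tight (above 1.1 rad); the board lies flat on the bed, flush against the fixed jaw (within 2.5 mm and 3 degrees); the pad is pressed in 2 to 10 mm; board and carriage are at rest (all of step 2 and value of joint knob above 1.1 rad and linear speed of board below 0.01 m/s and velocity of joint carriage between -0.005 and 0.005 m/s); the robot touches nothing.
It fails at once if the board is squeezed by ramming the pad (more than 60 N of contact force on the board in the clamp) (contact force between board and fixture above 60 N).
It fails at once if a terminal block is shifted by more than 25 mm (distance of block_a from where it was at the start of the episode above 0.025 m).
It fails at once if a terminal block is shifted by more than 25 mm (distance of block_b from where it was at the start of the episode above 0.025 m).
It fails at once if a terminal block is shifted by more than 25 mm (distance of block_c from where it was at the start of the episode above 0.025 m).
It also fails if it takes over 35 s, if anything falls off the work surface, if the arm or the gripper's body presses on something with over 40 N, if the wrist force passes 120 N, or if a joint passes its speed limit or range.

ROBOT

A 6-joint arm with a two-finger parallel gripper is mounted at the origin on the work surface. World frame = base frame: x ahead of the robot, y to its left, z up, the work surface at z = 0. Lengths are in mm, angles in rad, forces in N, time in s.
With the tool pointing down it reaches from about 275 to 1000 mm from the base axis. Payload 8.4 kg.
Tool frame: the origin (TCP) lies on the centre line of the jaws, within the pads' length; the fingertips stand 22 mm ahead of it and the grasp point (between the pads) lies 3 mm ahead of it; z points along the fingers, y is the direction in which the jaws open and shut (so a half turn about z gives the same grasp; the last joint's range is limited). The gripper opens to 85 mm and grips with 20 to 120 N. Pads are 22 mm wide; open, the fingers measure 114 mm over their backs; the gripper's body (76 mm by 85 mm) begins 54 mm behind the grasp point. The pads swing forward as they close: fully open they stand 13 mm farther back than shut.
Start: joints at [-1.327, 0.353, 1.633, -0, 1.155, -0.002], TCP at [152.081, -606.217, 253.281] pointing down, gripper open.
Joint ranges: [-2.63, 2.63], [-0.92, 2.1], [0.06, 2.66], [-1.3, 4.44], [0, 2.69], [-3.02, 3.02]. Speed limits (rad/s): [2.22, 2.22, 2.79, 3.14, 3.14, 3.14].

INTERFACE

Orientations are given as [roll, pitch, yaw] about the fixed x, y, z axes, in that order (R = Rz(yaw) Ry(pitch) Rx(roll)).
In Python, from rig import r, optics, workorder, search_frame gives the robot as it stands.
- The arm moves only by the tool step_arm, never from a script. Its argument "series" is text: rows parted by semicolons, each of 6 numbers parted by spaces: the shift along the tool's x, y, z in cm, then the turn, a rotation vector about the tool's x, y, z in degrees. A call has 1 to 10 rows; each row is the pose to reach, as a shift and turn from the pose commanded when the call began, along the tool's axes at that moment; what a row does not reach only later rows make up. A row lasts 1/8 s, in which the tool goes at most 62.5 mm and 10.7 degrees, less where a joint would pass 70% of its speed; a pose out of reach is approached as far as the arm can. A call with a gripper value outside its range is refused whole. "grip" is the closure, from 0 (fully open) to 1 (shut), set as the call begins (left out, the last holds). The fingers move at their own pace and stop on an object; "newtons" is the grip in N (left out, the last holds). Time passes only in rows, so rows that repeat a pose let the fingers close. It gives the time, the measured TCP pose, the force and the opening at its end, in the units of the state.
- r.sense(): the state, without advancing time (a new reading comes with each control period).
- optics.grab_frame(name): name is "side" or "top"; returns a dict with "color" (480x640x3 uint8, blue, green, red), "depth" (480x640 float32, mm along the optical axis (not along the pixel's ray), 0 where there is no reading), "fx", "fy", "cx", "cy" (pixels), "D" ([k1, k2, p1, p2, k3] as OpenCV has them; the pictures are not rectified), "eye" and "rotation" of the camera in the world. Camera axes: x right, y down, z forward; pixel columns grow to the right and rows downward; lengths in mm; the calibration is good to about 2 mm. A picture is of the moment at which its call begins.
- workorder.sign_off(): hands the job in, once; it reports no verdict.
Trained networks look in a picture, given as the dict that the camera call returned (one of the last four; its "shot" number tells which), for a name from the list of things; names that differ only in an ending like _2 or _b are one class to them, and where a whole thing is asked for, a point or a joint stands for the part that bears it (a point fixed in the world has none). Each returns a list of dicts, best first, with "score" (0 to 1); they miss things now and then, are a little off and sometimes report something else, mostly with a low value. They report only what shows in the picture. A call takes as long as a camera call. They do not tell look-alikes from the thing itself.
- search_frame(picture, target): "xy" ([column, row] in pixels, amid what is visible of it).
The state is a dict: "clock": time; "qpos": joint angles; "qvel": joint speeds; "joint_efforts": joint torques, N m; "eef_pos": TCP position; "tcp_rot": TCP orientation; "contact_force": force on the tool from outside, world axes, zero at the start; "wrist_torque": the same for the moment, N m; "opening": opening from 0.0 (shut) to 1.0 (fully open).
Only numpy, scipy, OpenCV 4.12 (cv2) and the standard library are available. Lean on these libraries where they do the work, as an engineer would, in place of code of your own. Each camera call takes 0.05 s, during which the arm holds its last target.

## Working session

There is one attempt and no reset: what is moved stays moved. The work goes in short steps, Python scripts to look and compute and a tool call to move; the robot and the scene stay as the last step left them, time stands still between calls to the robot, and variables do not carry over. Pictures are saved under pics/ and viewed, and the job is handed in when it is done.

Besides the shell and the picture viewer there is one more tool, called after "Call:" as name(argument=value, ...) on one line, values as JSON. step_arm: Moves the arm, as the interface text tells. Its arguments: {"type":"object","properties":{"series":{"type":"string"},"grip":{"type":"number"},"newtons":{"type":"number"}},"required":["series"]}

```bash
ls; mkdir -p pics; python3 - <<'E'
from rig import r, optics, workorder, search_frame
import cv2,numpy as np
print(r.sense())
for n in ("side","top"):
    p=optics.grab_frame(n); cv2.imwrite(f"pics/{n}0.png",p["color"])
    np.savez(f"{n}0.npz",**{k:v for k,v in p.items() if k!='shot'})
    print({k:p[k] for k in p if k not in("color","depth")})
    for t in ("fixture","carriage_mid","knob_grip","jaw_face","pad_face","board","block_a"):
        print(t,[(np.round(d["xy"]).tolist(),round(d["score"],2)) for d in search_frame(p,t)])
E
```

```text
pics
{'clock': 0.0, 'qpos': array([-1.32738662e+00,  3.53640908e-01,  1.63415493e+00, -1.46064240e-05,
        1.15521177e+00, -2.37768811e-03]), 'qvel': array([-0.00030761,  0.0006659 ,  0.00075236,  0.00110061, -0.00019383,
       -0.00093965]), 'joint_efforts': array([-1.45315375e-03, -6.05251694e+01, -3.42064404e+01, -1.38254691e-04,
        9.36479919e-03, -4.78537061e-06]), 'eef_pos': array([ 151.97333334, -605.76646337,  252.5572904 ]), 'tcp_rot': array([-3.14017767e+00,  9.99041107e-06,  2.45793309e-01]), 'contact_force': array([-0.23819464,  0.56429447, -0.39205509]), 'wrist_torque': array([ 0.01567362, -0.01275118,  0.00293894]), 'opening': 0.9990728866921147}
{'fx': 474.85200219594816, 'fy': 474.85200219594816, 'cx': 318.4121411572555, 'cy': 235.3726429619607, 'D': array([0.01200462, 0.        , 0.        , 0.        , 0.        ]), 'eye': array([419.66038969, 583.68968344, 488.36658307]), 'rotation': array([-2.14861203, -0.01949953, -2.87301972]), 'shot': 1}
fixture [([272.0, 315.0], 0.79)]
carriage_mid [([264.0, 316.0], 0.81)]
knob_grip [([190.0, 278.0], 0.2)]
jaw_face [
[... 208 characters left out ...]
], 0.93), ([396.0, 271.0], 0.78), ([228.0, 254.0], 0.58)]
{'fx': 520.8090942860548, 'fy': 520.8090942860548, 'cx': 311.6826416456808, 'cy': 245.85711862355944, 'D': array([-0.12502835,  0.        ,  0.        ,  0.        ,  0.        ]), 'eye': array([400.38571656,  -9.97840548, 922.80999506]), 'rotation': array([-2.90830202, -0.00616545, -1.58543955]), 'shot': 2}
fixture [([265.0, 255.0], 0.66)]
carriage_mid [([212.0, 246.0], 0.61)]
knob_grip [([190.0, 272.0], 0.69)]
jaw_face [([261.0, 253.0], 0.6)]
pad_face [([236.0, 219.0], 0.77)]
board [([308.0, 232.0], 0.88), ([228.0, 386.0], 0.63), ([438.0, 296.0], 0.62)]
block_a [([258.0, 174.0], 0.89), ([321.0, 336.0], 0.75), ([304.0, 184.0], 0.62)]
```

View pics/side0.png

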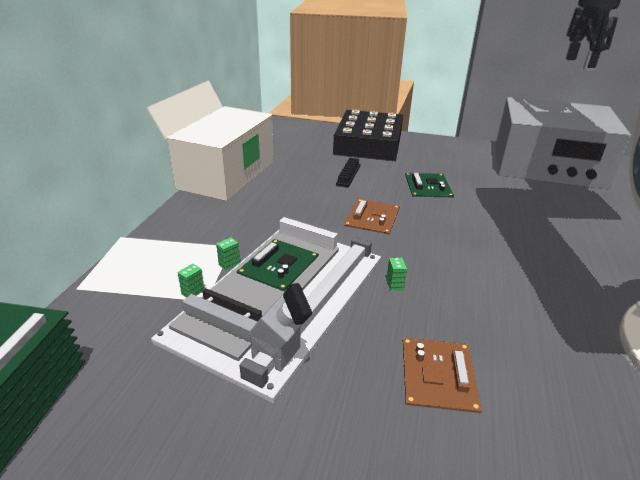

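View pics/top0.png

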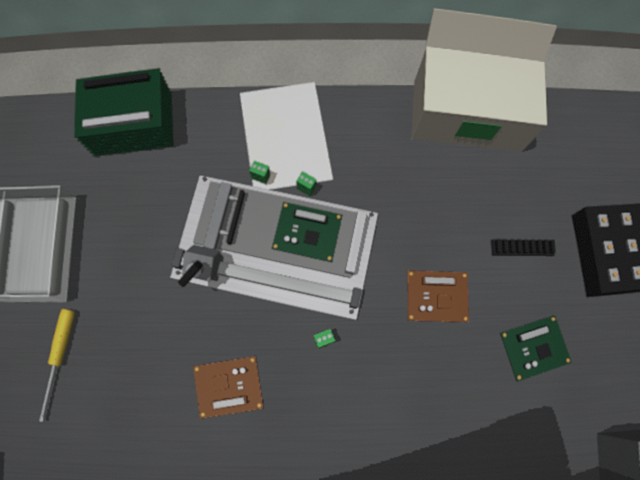

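The side view shows the clamp with its carriage at the near (left-robot, +y) end and the knob bar at about (297,303). In the top view the base plate corners are at about (203,178), (377,212), (358,317) and (173,277), the knob bar is at (190,272), and the blocks are at (259,171), (306,183) and (325,338). I'll zoom in next.

```bash
cat > h.py <<'E'
import numpy as np,cv2
from scipy.spatial.transform import Rotation as R
def load(n): return dict(np.load(n,allow_pickle=True))
def K(p): return np.array([[p["fx"],0,p["cx"]],[0,p["fy"],p["cy"]],[0,0,1.]],float)
def proj(p,X):
    X=np.atleast_2d(np.array(X,float)); Rc=R.from_euler('xyz',p["rotation"]).as_matrix()
    c=(X-p["eye"])@Rc
    return cv2.projectPoints(c.reshape(-1,1,3),np.zeros(3),np.zeros(3),K(p),p["D"])[0].reshape(-1,2)
def ray(p,uv):
    u=cv2.undistortPoints(np.array(uv,float).reshape(-1,1,2),K(p),p["D"]).reshape(-1,2)
    Rc=R.from_euler('xyz',p["rotation"]).as_matrix()
    return np.c_[u,np.ones(len(u))]@Rc.T
def atz(p,uv,z):
    d=ray(p,uv); return p["eye"]+d*((z-p["eye"][2])/d[:,2])[:,None]
def zoom(p,box,k,fn):
    x0,y0,x1,y1=box; cv2.imwrite(fn,cv2.resize(p["color"][y0:y1,x0:x1],None,fx=k,fy=k,interpolation=cv2.INTER_CUBIC))
E
python3 - <<'E'
from h import *
t=load("top0.npz");s=load("side0.npz")
print(atz(t,[(203,178),(377,212),(358,317),(173,277)],12)); print(atz(s,[(153,340),(272,398),(380,256)],12))
zoom(t,(160,160,390,330),3.4,"pics/tz.png"); zoom(s,(145,210,405,405),3,"pics/sz.png")
E
```

```text
[[ 749.60317151  182.25500534   12.        ]
 [ 678.87492885 -139.34362755   12.        ]
 [ 487.85946827  -97.83314483   12.        ]
 [ 562.80496444  229.76263112   12.        ]]
[[750.44715193 193.70462375  12.        ]
 [563.0393191  237.7343076   12.        ]
 [485.40067737 -91.65424137  12.        ]]
```

View pics/tz.png

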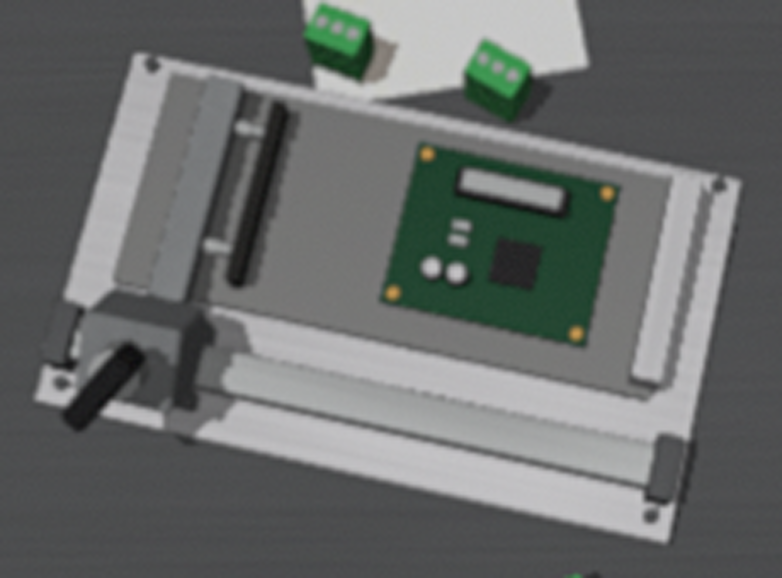

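View pics/sz.png

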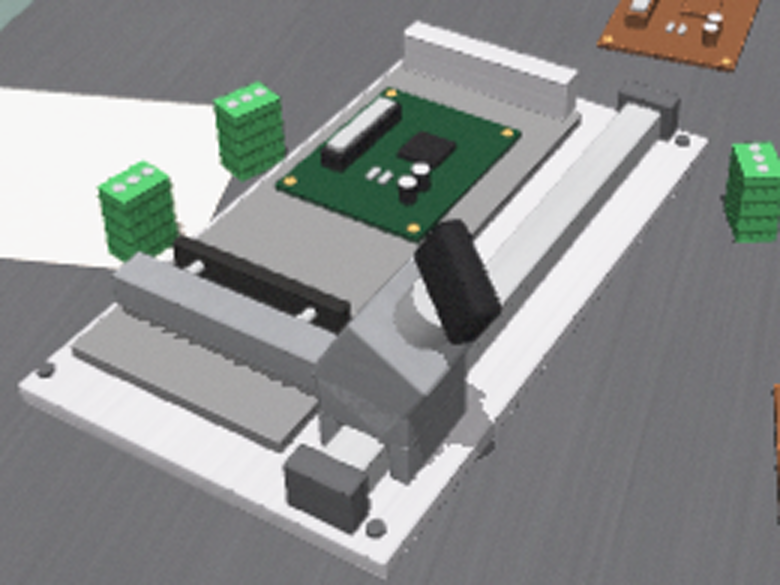

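```bash
cat > fit.py <<'E'
from h import *
from scipy.optimize import least_squares
t=load("top0.npz");s=load("side0.npz")
T=lambda a:np.array(a)/3.4+np.array([160,160])-0.35
S=lambda a:np.array(a)/3+np.array([145,210])-0.33
def W(q,P): 
    c,sn=np.cos(q[2]),np.sin(q[2]); P=np.atleast_2d(P)
    return np.c_[q[0]+c*P[:,0]-sn*P[:,1],q[1]+sn*P[:,0]+c*P[:,1],P[:,2]]
Ct=[([100,170,12],(136,52)),([100,-170,12],(741,180)),([-100,-170,12],(670,540)),([-100,170,12],(36,400)),
 ([85,-132,46],(676,172)),([-25,-132,46],(632,377))]
Cs=[([100,170,12],(20,381)),([-100,170,12],(387,562)),([-100,-170,12],(707,142)),([85,-132,46],(405,38)),([-25,-132,46],(567,87))]
def res(q):
    a=proj(t,W(q,[c[0] for c in Ct]))-T([c[1] for c in Ct])
    b=proj(s,W(q,[c[0] for c in Cs]))-S([c[1] for c in Cs])
    return np.r_[a.ravel(),b.ravel()]
def knobbox(cv,k,h0=-16,h1=12):
    # bar corners in fixture mm
    ax=np.array([-.5,0,.866]); up=np.array([.866,0,.5]); # up-slope
    g=np.array([-98,125-cv*1000,115.])
    # clockwise from above by (k-.70): rotation about ax by -(k-.7)
    Rm=R.from_rotvec(-(k-.70)*ax).as_matrix()
    L=Rm@up; Wd=np.cross(ax,L)
    return np.array([g+l*22*L+w*7*Wd+h*ax for h in(h0,h1) for l,w in((1,1),(1,-1),(-1,-1),(-1,1))])
def carbox(cv):
    y=125-cv*1000
    return [[85,y-10,46],[85,y+10,46],[-30,y-10,46],[-30,y+10,46]]
if __name__=="__main__":
    f=least_squares(res,[620,45,-.23],loss='soft_l1'); q=f.x
    print(q,np.round(f.fun,1))
    for nm,p,k,o in(("t",t,3.4,(160,160)),("s",s,3,(145,210))):
        im=cv2.imread(f"pics/{nm}z.png")
        for kk,col in((1.27,(0,0,255)),):
            uv=((proj(p,W(q,knobbox(0.0,kk)))-o+.35)*k).astype(int)
            for b in(0,4):
                cv2.polylines(im,[uv[b:b+4].reshape(-1,1,2)],True,col,1)
        for P in carbox(0.0)+[c[0] for c in Ct+Cs]: 
            u=((proj(p,W(q,P))[0]-o+.35)*k).astype(int); cv2.circle(im,tuple(int(v) for v in u),3,(0,255,255),1)
        cv2.imwrite(f"pics/{nm}fit.png",im)
E
python3 fit.py
```

```text
[ 6.19803834e+02  4.71352335e+01 -2.33182940e-01] [-0.3 -0.3  0.5 -0.  -0.2  1.2 -0.5  0.3 -0.5  0.  -0.2 -0.3 -0.5  0.2
 -0.1 -0.2  1.2 -1.9 -0.5 -2.4  0.2 -1.6]
```

View pics/tfit.png

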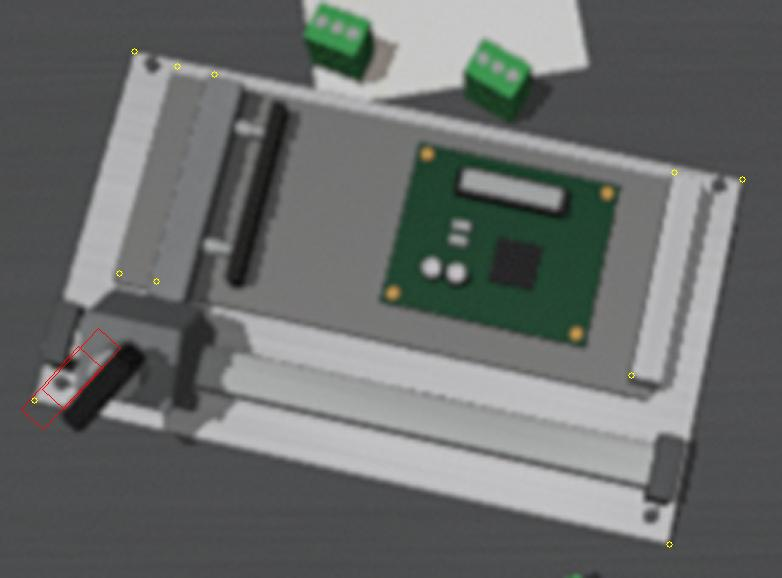

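View pics/sfit.png

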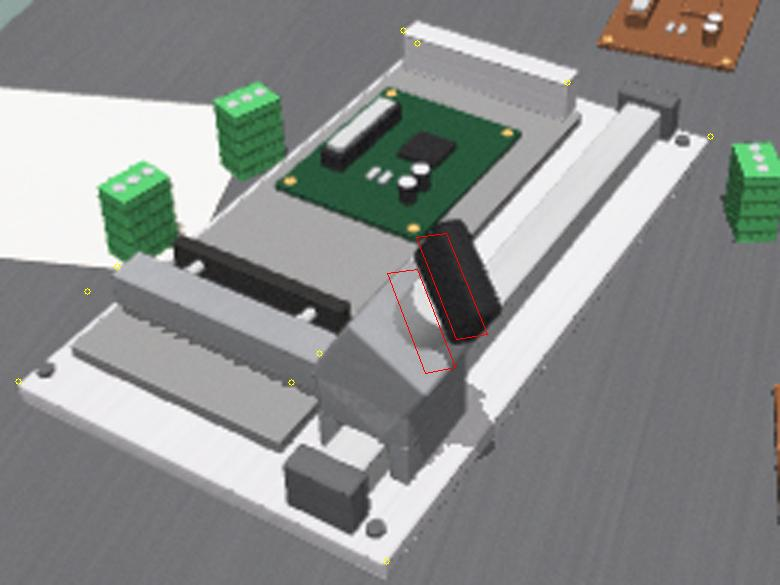

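```bash
sed -i 's/carbox(0.0)/carbox(CV)/; s/knobbox(0.0,kk)/knobbox(CV,kk)/; s/q=f.x$/q=f.x; CV=.0165/; s/if __name__/CV=.0165\nif __name__/' fit.py; python3 fit.py; python3 - <<'E'
import cv2
a=cv2.imread("pics/tfit.png")[280:480,0:260];b=cv2.imread("pics/sfit.png")[200:400,300:560]
cv2.imwrite("pics/cmp.png",cv2.resize(cv2.hconcat([a,b]),None,fx=1.5,fy=1.5))
E
```

```text
[ 6.19803834e+02  4.71352335e+01 -2.33182940e-01] [-0.3 -0.3  0.5 -0.  -0.2  1.2 -0.5  0.3 -0.5  0.  -0.2 -0.3 -0.5  0.2
 -0.1 -0.2  1.2 -1.9 -0.5 -2.4  0.2 -1.6]
```

View pics/cmp.png

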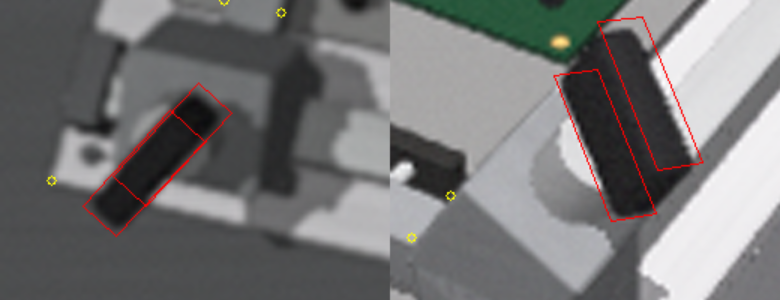

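View pics/tfit.png

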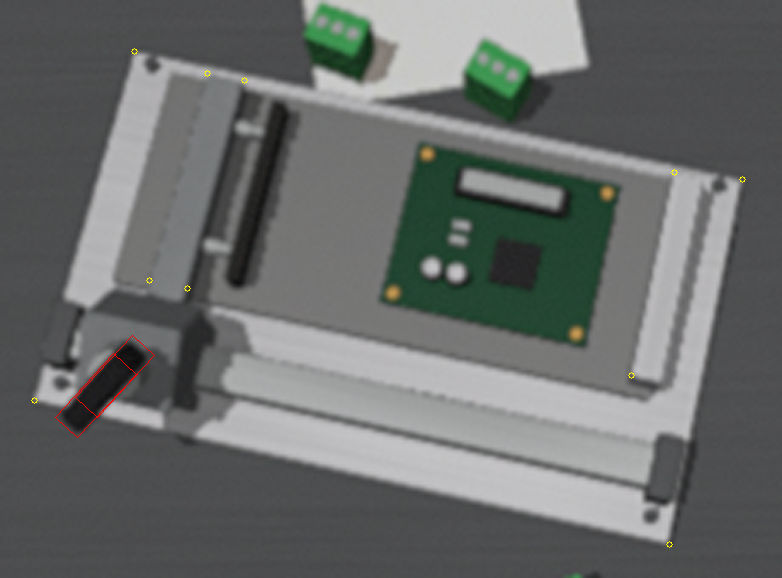

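The fit lands well: carriage about 16 mm, knob about 1.27, and the jaw and base corners match. Next I'll check the knob height from depth and two-view triangulation, then compute the pre-grasp.

```bash
cat > goal.py <<'E'
from fit import *
q=np.array([619.8,47.1,-.2332]); 
def Fr(): return R.from_euler('z',q[2]).as_matrix()
AX=np.array([-.5,0,.866])
def toolR(k):
    ax=Fr()@AX; L=Fr()@(R.from_rotvec(-(k-.70)*AX).as_matrix()@np.array([.866,0,.5]))
    z=-ax; y=np.cross(ax,L) # ~ +fixture y at k=.7
    return np.c_[np.cross(y,z),y,z]
def grip(cv,out=0): return W(q,np.array([-98,125-cv*1000,115.])+out*AX)[0]
def rel(s,pos,Rt):
    R0=R.from_euler('xyz',s["tcp_rot"]).as_matrix()
    d=R0.T@(pos-s["eef_pos"])/10; w=R.from_matrix(R0.T@Rt).as_rotvec(degrees=True)
    return np.round(np.r_[d,w],2)
def tcp(cv,k,out): # TCP so that grasp point (3 ahead) is 'out' mm above knob_grip
    Rt=toolR(k); return grip(cv,out)-3*Rt[:,2],Rt
E
python3 - <<'E'
from goal import *
from rig import r
D=t["depth"];print("top depth near knob")
# cloud of bar from both cams
for nm,p,box in(("t",t,(175,255,205,290)),("s",s,(280,280,315,328))):
    P=[]
    for v in range(box[1],box[3]):
        for u in range(box[0],box[2]):
            if p["depth"][v,u]>0 and p["color"][v,u].max()<45:
                d=ray(p,[(u,v)])[0]; Rc=R.from_euler('xyz',p["rotation"]).as_matrix()
                P.append(p["eye"]+d*p["depth"][v,u])
    P=np.array(P); c=(P-[q[0],q[1],0])@Fr()  # to fixture
    g=np.array([-98,125-16.5,115]); e=c-g; h=e@AX
    print(nm,len(P),"axis h pct",np.percentile(h,[5,50,90,98]).round(1),"y med",np.percentile(e[:,1],[2,50,98]).round(1))
    m=h>8
    if m.sum(): 
        up=np.array([.866,0,.5]); print("top pts mean up/y",(e[m]@up).mean().round(1),e[m,1].mean().round(1),"ang",)
        uu=np.c_[e[m]@up,e[m,1]];C=np.cov(uu.T);w,V=np.linalg.eigh(C);v=V[:,1]*np.sign(V[0,1]);print("k=",.7+np.arctan2(-v[1],v[0]))
print("blocks",atz(t,[(259,167),(306,180),(325,338)],45).round())
st=r.sense(); pos,Rt=tcp(.0165,1.27,120); print(pos,rel(st,pos,Rt))
E
```

```text
top depth near knob
t 228 axis h pct [-7.3 11.2 13.6 14.4] y med [-14.8  -3.1  45.1]
top pts mean up/y 1.9 -1.1 ang
k= 1.2325445490979572
s 429 axis h pct [-10.7  -0.4   8.6  11.3] y med [-2.8 10.  17.7]
top pts mean up/y -3.5 8.2 ang
k= 1.1311554664372825
blocks [[756.  74.  45.]
 [730. -10.  45.]
 [451. -38.  45.]]
[489.69085571 189.52229661 221.518     ] [  52.11  -68.96    3.18  -36.08    1.64 -116.68]
```

Call:
step_arm(series="2.6 -3.4 -2 -1.8 0 -5.8; 5.2 -6.9 -4 -3.6 0 -11.7; 7.8 -10.4 -6 -5.4 0 -17.5; 10.4 -13.8 -6 -7.2 0 -23.4; 13 -17.2 -6 -9 0 -29.2; 15.6 -20.7 -6 -10.8 0 -35; 18.2 -24.1 -6 -12.6 0.5 -40.9; 20.8 -27.6 -6 -14.4 0.5 -46.7; 23.4 -31 -6 -16.2 0.5 -52.5; 26 -34.5 -6 -18 0.8 -58.3", grip=0)

```text
clock: 2.05
eef_pos: [320.6, -207.1, 313.6]
tcp_rot: [2.87, 0.135, 1.256]
contact_force: [0.8, 0.5, 0.4]
opening: 1.002
```

```bash
python3 - <<'E'
from goal import *
from rig import r
st=r.sense(); pos,Rt=tcp(.0165,1.25,110); print(st["qpos"].round(2),st["eef_pos"],pos,rel(st,pos,Rt))
E
```

```text
[-0.52 -0.28  2.19 -0.09  0.94 -0.18] [ 320.61849369 -207.0969635   313.62855614] [494.55551513 188.3668362  212.858     ] [ 43.95   3.     5.2  -18.01   0.67 -59.36]
```

Call:
step_arm(series="4.4 0.3 0 -1.8 0 -5.9; 8.8 0.6 0 -3.6 0 -11.8; 13.2 0.9 0 -5.4 0.2 -17.7; 17.6 1.2 0 -7.2 0.2 -23.6; 22 1.5 1 -9 0.3 -29.6; 26.4 1.8 2 -10.8 0.4 -35.5; 30.8 2.1 3 -12.6 0.5 -41.4; 35.2 2.4 4 -14.4 0.5 -47.3; 39.6 2.7 4.7 -16.2 0.6 -53.3; 44 3 5.2 -18 0.7 -59.3")

```text
clock: 3.3
eef_pos: [495.8, 188.7, 212.2]
tcp_rot: [2.849, 0.439, 2.293]
contact_force: [1.1, -0.2, 0.6]
opening: 1.0
```

```bash
python3 - <<'E'
from goal import *
from rig import r,optics
for n in ("top","side"):
    p=optics.grab_frame(n); np.savez(n+"1.npz",**{k:v for k,v in p.items() if k!='shot'})
    zoom(p,(150,180,330,315) if n=="top" else (190,180,370,315),4,f"pics/{n}1.png")
st=r.sense(); pos,Rt=tcp(.0165,1.25,110); print(st["qpos"].round(2),st["eef_pos"],pos,rel(st,pos,Rt))
E
```

```text
[ 0.58  0.13  2.15 -0.7   0.6   0.33] [496.61230432 190.36686697 212.01756282] [494.55551513 188.3668362  212.858     ] [-0.05 -0.25 -0.15  0.07 -0.16  0.04]
```

View pics/top1.png

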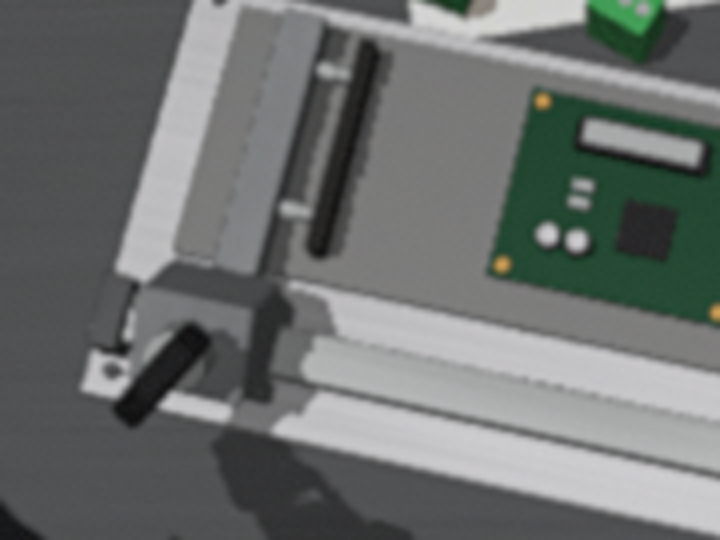

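View pics/side1.png

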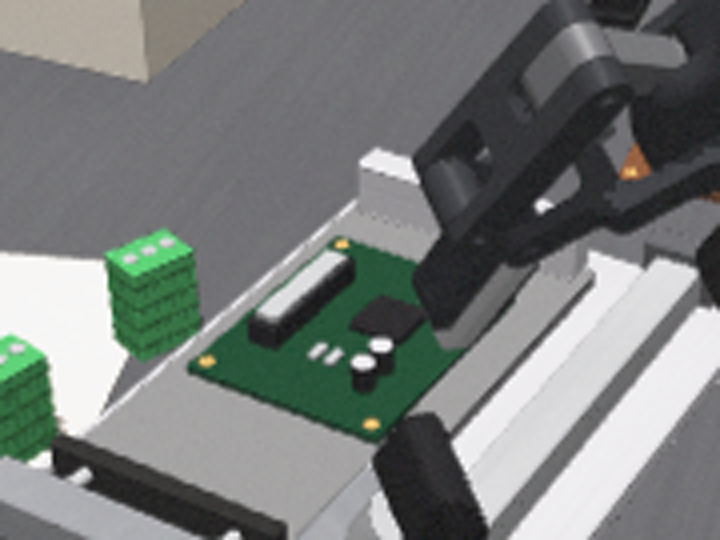

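Call:
step_arm(series="0 -0.1 2 0 0 0; 0 -0.2 4 0 0 0; 0 -0.2 6 0 0 0; 0 -0.2 6.8 0 0 0; 0 -0.2 6.8 0 0 0")

```text
clock: 4.03
eef_pos: [527.0, 177.4, 153.1]
tcp_rot: [2.849, 0.438, 2.288]
contact_force: [-1.1, -0.0, 1.4]
opening: 0.998
```

```bash
cat > look.py <<'E'
from goal import *
from rig import r,optics
import sys
i=sys.argv[1]; cv=float(sys.argv[2]);k=float(sys.argv[3])
for n in ("top","side"):
    p=optics.grab_frame(n); np.savez(n+i+".npz",**{a:v for a,v in p.items() if a!='shot'})
    o=(150,180) if n=="top" else (200,200)
    zoom(p,(*o,o[0]+200,o[1]+150),3,f"pics/{n}{i}.png")
a=cv2.vconcat([cv2.imread(f"pics/{n}{i}.png") for n in("top","side")])
cv2.imwrite(f"pics/both{i}.png",cv2.resize(a,None,fx=.66,fy=.66))
st=r.sense(); pos,Rt=tcp(cv,k,4); print(st["clock"],st["qpos"].round(2),st["eef_pos"],pos,rel(st,pos,Rt),st["contact_force"].round(1),st["wrist_torque"].round(2))
E
python3 look.py 2 .0165 1.25
```

```text
4.125 [ 0.52  0.26  2.16 -0.86  0.47  0.47] [527.10760775 177.85091813 153.78370611] [546.12090493 176.11895578 121.062     ] [ 0.14  0.23  3.78 -0.06 -0.07 -0.26] [-0.3 -0.4  0.3] [ 0.07  0.19 -0.02]
```

View pics/top2.png

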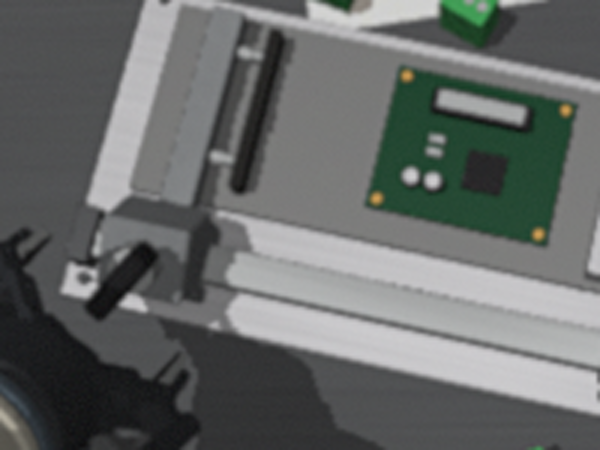

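View pics/side2.png

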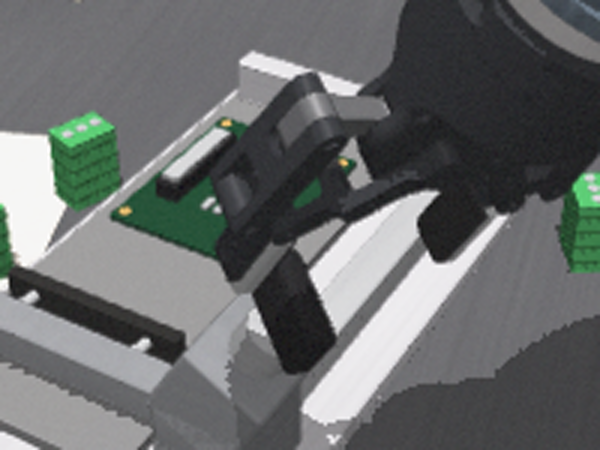

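```bash
python3 - <<'E'
from goal import *
from rig import r
st=r.sense();R0=R.from_euler('xyz',st["tcp_rot"]).as_matrix()
for n,o in(("top",(150,180)),("side",(200,200))):
    p=load(n+"2.npz"); im=cv2.imread(f"pics/{n}2.png")
    pts=[st["eef_pos"]+R0@np.array([dx,sg*42.5,z]) for sg in(1,-1) for dx in(-11,11) for z in(9,)]
    for i,P in enumerate(pts+[tcp(.0165,1.25,4)[0]+toolR(1.25)[:,2]*3]):
        u=((proj(p,P)[0]-o)*3+1).astype(int); cv2.circle(im,(int(u[0]),int(u[1])),4,(0,0,255) if i<4 else (0,255,255),2)
    cv2.imwrite(f"pics/{n}2m.png",im)
cv2.imwrite("pics/m2.png",cv2.resize(cv2.hconcat([cv2.imread(f"pics/{n}2m.png") for n in("top","side")]),None,fx=.66,fy=.66))
E
```

```text
(no output)
```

View pics/m2.png

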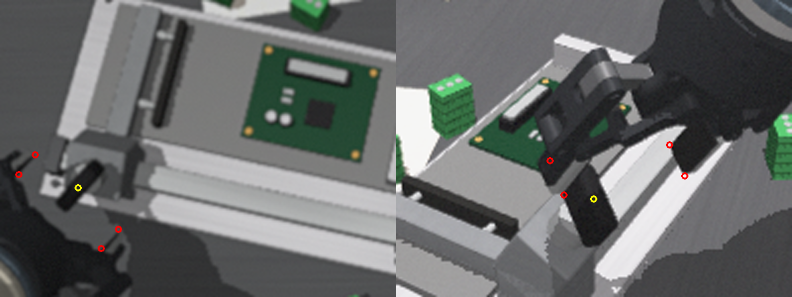

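Call:
step_arm(series="0.1 0.1 1.5 0 0 0; 0.1 0.2 3 0 0 0; 0.1 0.2 3.7 0 0 0; 0.1 0.2 3.7 0 0 0")

```text
clock: 4.62
eef_pos: [545.7, 175.7, 121.3]
tcp_rot: [2.848, 0.438, 2.289]
contact_force: [-0.1, -0.8, -0.5]
opening: 1.001
```

```bash
python3 look.py 3 .0165 1.25
```

```text
4.725 [ 0.5   0.34  2.15 -0.97  0.42  0.57] [545.66011958 175.82308659 121.68417322] [546.12090493 176.11895578 121.062     ] [ 0.02  0.03  0.07 -0.06 -0.08 -0.23] [ 1.5 -0.6  0.5] [0.04 0.21 0.03]
```

View pics/both3.png

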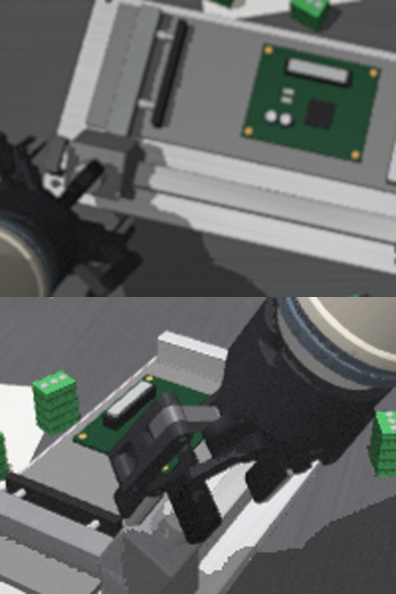

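Fingers straddle the bar in both views (top (85,185), side (195,510)). Closing now.

Call:
step_arm(series="0 0 0 0 0 0; 0 0 0 0 0 0; 0 0 0 0 0 0; 0 0 0 0 0 0; 0 0 0 0 0 0", grip=1, newtons=40)

```text
clock: 5.35
eef_pos: [545.9, 176.0, 121.5]
tcp_rot: [2.848, 0.438, 2.289]
contact_force: [-1.0, -0.1, 4.3]
opening: 0.155
```

```bash
python3 look.py 4 .0165 1.25
```

```text
5.45 [ 0.5   0.35  2.15 -0.97  0.41  0.57] [545.93241181 175.98009022 121.49333214] [546.12090493 176.11895578 121.062     ] [ 0.02  0.01  0.04 -0.04 -0.08 -0.23] [-2.6  1.   5. ] [0.12 0.18 0.14]
```

View pics/both4.png

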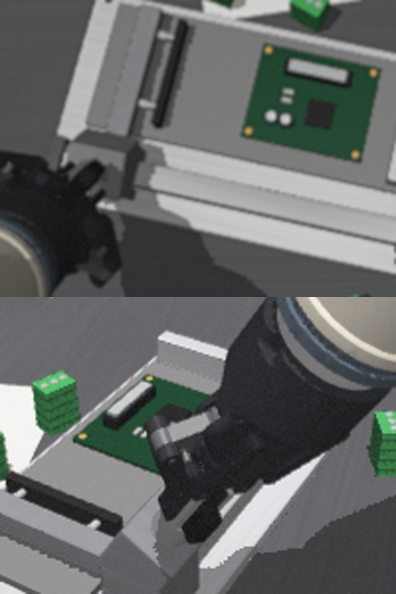

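Opening 0.155 is about 13 mm, which matches the bar, and the side torque is small. Turning counter-clockwise by 57°.

Call:
step_arm(series="0 0 0 0 0 -5; 0 0 0 0 0 -11; 0 0 0 0 0 -17; 0 0 0 0 0 -23; 0 0 0 0 0 -29; 0 0 0 0 0 -35; 0 0 0 0 0 -41; 0 0 0 0 0 -47; 0 0 0 0 0 -53; 0 0 0 0 0 -57")

```text
clock: 6.7
eef_pos: [546.0, 176.0, 121.6]
tcp_rot: [-2.9, 0.467, -2.874]
contact_force: [-2.2, 1.9, 4.9]
opening: 0.16
```

```bash
python3 look.py 5 .0165 .255
```

```text
6.8 [ 0.5   0.35  2.15 -0.97  0.41 -0.43] [546.02425098 175.98074533 121.54742372] [546.12090493 176.11895578 121.062     ] [ 0.01  0.02  0.05  0.04 -0.07 -0.18] [-2.   2.   6.1] [0.02 0.09 0.11]
```

View pics/both5.png

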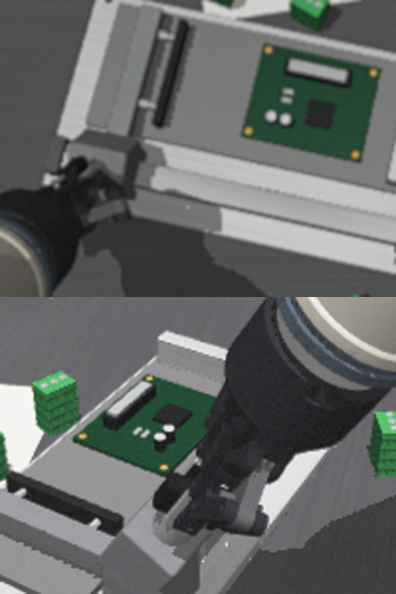

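```bash
python3 - <<'E'
from goal import *
from rig import r
st=r.sense();R0=R.from_euler('xyz',st["tcp_rot"]).as_matrix()
print(R0.T@(Fr()@np.array([0,-1,0])))
E
```

```text
[ 4.27623400e-01 -9.03956968e-01 -1.66369846e-04]
```

Call:
step_arm(series="0.17 -0.36 0 0 0 0; 0.47 -0.99 0 0 0 0; 0.81 -1.72 0 0 0 0; 1.15 -2.44 0 0 0 0; 1.5 -3.16 0 0 0 0; 1.84 -3.89 0 0 0 0; 2.14 -4.52 0 0 0 0; 2.35 -4.97 0 0 0 0")

```text
clock: 7.8
eef_pos: [533.2, 122.1, 121.5]
tcp_rot: [-2.901, 0.468, -2.877]
contact_force: [-1.8, 1.3, 5.2]
opening: 0.156
```

```bash
python3 look.py 6 .0715 .255
```

```text
7.9 [ 0.39  0.3   2.22 -1.03  0.35 -0.44] [533.05325574 121.66398111 121.52608892] [533.41084034 122.60770221 121.062     ] [-0.03  0.1   0.05 -0.01 -0.1  -0.31] [-1.8 -0.6  7.4] [-0.27  0.07 -0.  ]
```

View pics/top6.png

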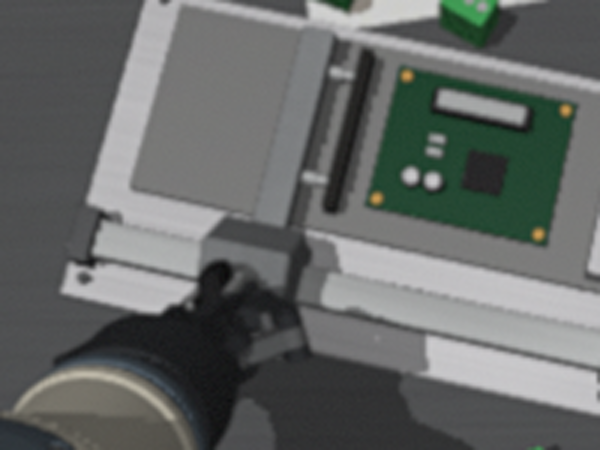

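Call:
step_arm(series="0.15 -0.32 0 0 0 0; 0.3 -0.63 0 0 0 0; 0.47 -0.99 0 0 0 0; 0.64 -1.36 0 0 0 0; 0.81 -1.72 0 0 0 0; 0.98 -2.08 0 0 0 0; 1.15 -2.44 0 0 0 0; 1.33 -2.8 0 0 0 0; 1.45 -3.07 0 0 0 0; 1.5 -3.16 0 0 0 0")

```text
clock: 9.15
eef_pos: [525.1, 88.3, 121.5]
tcp_rot: [-2.901, 0.468, -2.877]
contact_force: [-0.8, 1.9, 5.2]
opening: 0.156
```

```bash
python3 look.py 7 .119 .255
```

```text
9.25 [ 0.32  0.28  2.26 -1.07  0.3  -0.46] [525.06982082  88.17478161 121.5179428 ] [522.43396638  76.39343777 121.062     ] [ 0.52 -1.09  0.05  0.03 -0.07 -0.3 ] [-1.8  0.4  5.9] [-0.09  0.06  0.06]
```

View pics/top7.png

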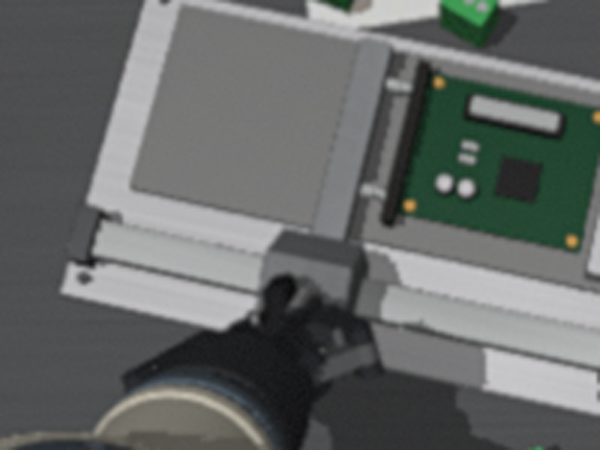

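View pics/side7.png

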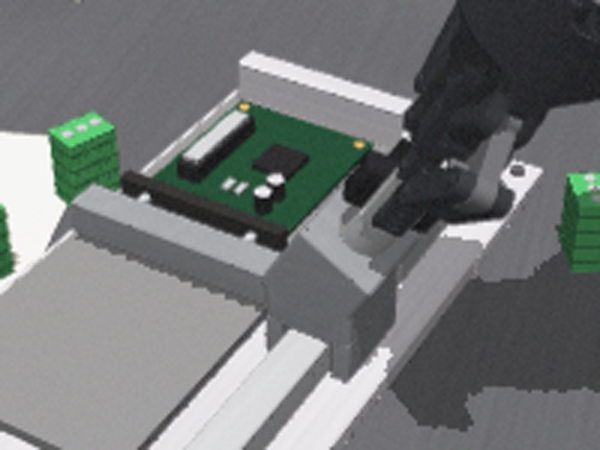

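Call:
step_arm(series="0.08 -0.18 0 0 0 0; 0.17 -0.36 0 0 0 0; 0.26 -0.54 0 0 0 0; 0.34 -0.72 0 0 0 0; 0.43 -0.9 0 0 0 0; 0.5 -1.05 0 0 0 0; 0.52 -1.1 0 0 0 0; 0.52 -1.1 0 0 0 0")

```text
clock: 10.25
eef_pos: [522.5, 77.2, 121.5]
tcp_rot: [-2.902, 0.469, -2.877]
contact_force: [-1.7, 5.2, 5.0]
opening: 0.152
```

```bash
python3 look.py 8 .119 .255; python3 - <<'E'
from goal import *
for n,box in(("top",(255,180,385,290)),("side",(215,210,355,315))):
    zoom(load(n+"8.npz"),box,5,f"pics/{n}8z.png")
# measure: arm-front edge, board edges in top view vs model
p=load("top8.npz"); im=cv2.imread("pics/top8z.png")
def seg(a,b,c):
    u=((proj(p,W(q,[a,b]))-(255,180))*5+2).astype(int); cv2.line(im,tuple(map(int,u[0])),tuple(map(int,u[1])),c,1)
seg([85,-4,46],[0,-4,46],(0,0,255))      # arm front at cv=.119 (y=6-10)
seg([80,-22,24],[-15,-22,24],(0,255,255)) # board back edge home
seg([85,-132,46],[-25,-132,46],(255,0,0))
seg([85,-132,24],[-25,-132,24],(255,0,255))
cv2.imwrite("pics/top8z2.png",im)
E
```

```text
10.35 [ 0.3   0.27  2.27 -1.09  0.29 -0.47] [522.48429574  77.1547522  121.53451153] [522.43396638  76.39343777 121.062     ] [ 0.04 -0.06  0.05  0.12 -0.03 -0.27] [-1.7  5.7  5.2] [0.62 0.01 0.38]
```

View pics/top8z2.png

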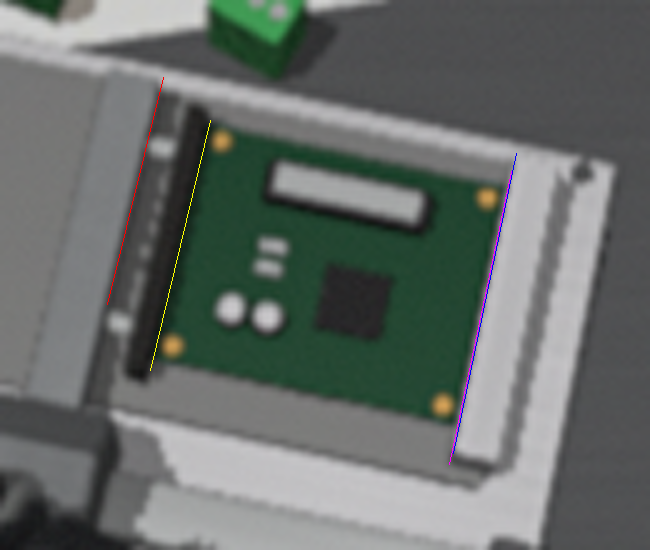

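View pics/side8z.png

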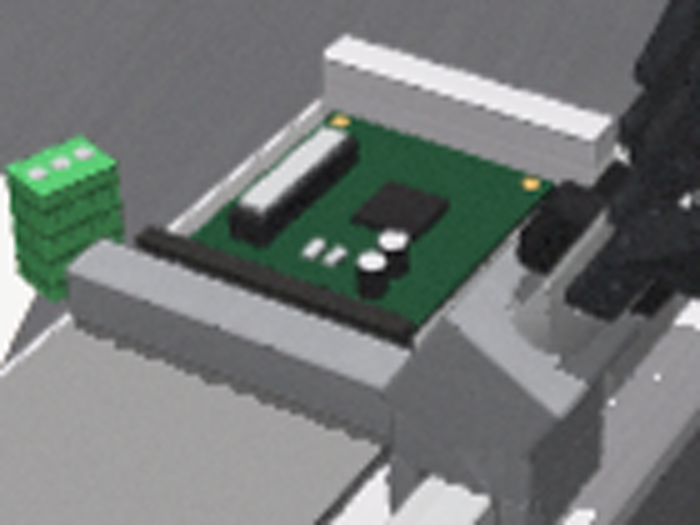

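The pad's compression reads about 5 N, the arm's front edge puts the carriage at about 0.118, and the board's far edge sits at the jaw. Tightening clockwise by 60°.

Call:
step_arm(series="0 0 0 0 0 5; 0 0 0 0 0 11; 0 0 0 0 0 18; 0 0 0 0 0 25; 0 0 0 0 0 32; 0 0 0 0 0 39; 0 0 0 0 0 46; 0 0 0 0 0 53; 0 0 0 0 0 60; 0 0 0 0 0 60")

```text
clock: 11.6
eef_pos: [522.3, 76.7, 121.5]
tcp_rot: [2.823, 0.421, 2.231]
contact_force: [-1.7, 1.8, 6.4]
opening: 0.153
```

```bash
python3 look.py 9 .119 1.3; python3 - <<'E'
from goal import *
zoom(load("top9.npz"),(255,180,385,290),5,"pics/top9z.png")
E
```

```text
11.7 [ 0.3   0.27  2.27 -1.09  0.29  0.58] [522.27824518  76.70540605 121.47231549] [522.43396638  76.39343777 121.062     ] [-0.01 -0.02  0.05 -0.02 -0.09 -0.43] [-2.4  3.6  6.7] [0.45 0.07 0.11]
```

View pics/both9.png

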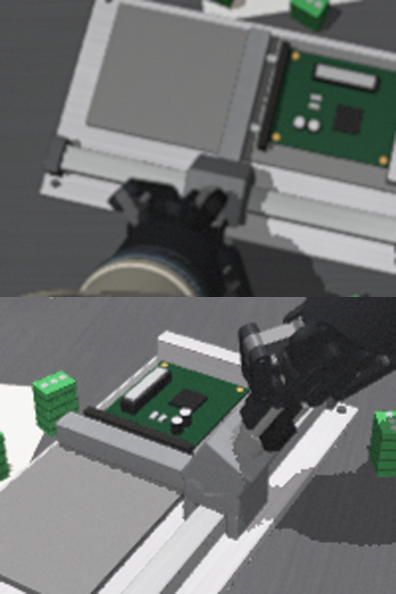

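Call:
step_arm(series="0 0 0 0 0 0; 0 0 0 0 0 0; 0 0 0 0 0 0; 0 0 0 0 0 0; 0 0 0 0 0 0", grip=0)

```text
clock: 12.32
eef_pos: [521.9, 76.4, 121.1]
tcp_rot: [2.826, 0.422, 2.234]
contact_force: [0.4, 0.1, -0.1]
opening: 0.999
```

Call:
step_arm(series="0 0 -0.5 0 0 0; 0 0 -1.5 0 0 0; 0 0 -3 0 0 0; 0 0 -5 0 0 0; 0 0 -7.5 0 0 0; 0 0 -10 0 0 0; 0 0 -12 0 0 0; 0 0 -12 0 0 0")

```text
clock: 13.32
eef_pos: [463.9, 90.8, 226.6]
tcp_rot: [2.822, 0.422, 2.233]
contact_force: [0.9, 0.5, -0.2]
opening: 0.997
```

```bash
python3 look.py 10 .119 1.3; python3 - <<'E'
from goal import *
for n,box in(("top",(200,180,385,315)),("side",(215,210,375,330))):
    p=load(n+"10.npz");zoom(p,box,4.2,f"pics/{n}10z.png"); im=cv2.imread(f"pics/{n}10z.png")
    def L(P,c,cl=False):
        u=((proj(p,W(q,P))-box[:2])*4.2+2).astype(int).reshape(-1,1,2); cv2.polylines(im,[u],cl,c,1)
    L(knobbox(.118,1.3)[4:],(0,0,255),True)
    L([[85,-3,46],[0,-3,46]],(0,0,255)); L([[80,-22,24],[-15,-22,24]],(0,255,255)); L([[85,-132,24],[-25,-132,24]],(255,0,255))
    cv2.imwrite(f"pics/{n}10m.png",im)
E
```

```text
13.425 [ 0.39 -0.02  2.28 -0.61  0.53  0.13] [463.84080531  90.3264883  225.11773389] [522.43396638  76.39343777 121.062     ] [-0.03  0.02 12.02 -0.06 -0.08 -0.36] [ 0.6 -0.1 -0.3] [ 0.06  0.24 -0.01]
```

View pics/top10m.png

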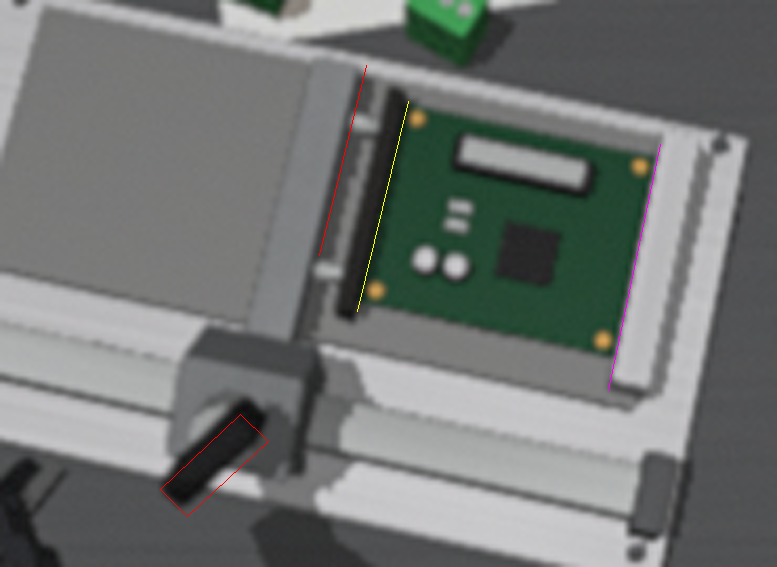

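View pics/side10m.png

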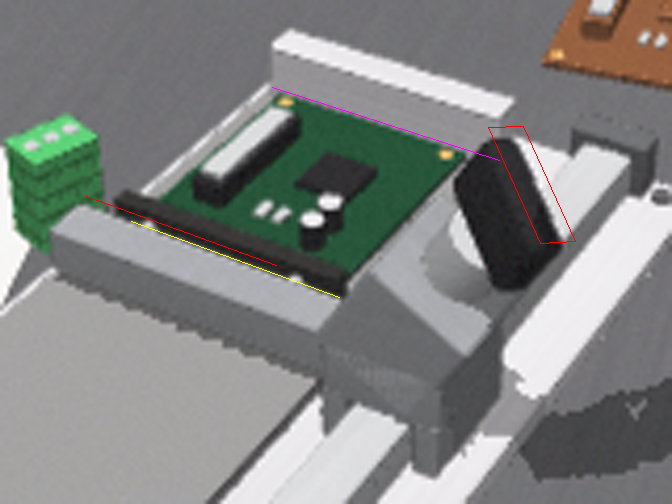

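Bar and arm edges look 2–3 mm short of the model's lines, so I'll measure the carriage shift against earlier frames more exactly.

```bash
python3 - <<'E'
from goal import *
# rectified strip at z=46: sample along fixture y for x band, from each frame; profile
def prof(n,z,xs,ys):
    p=load(n)
    g=cv2.cvtColor(p["color"],cv2.COLOR_BGR2GRAY)
    XY=np.array([[x,y,z] for x in xs for y in ys],float)
    uv=proj(p,W(q,XY)).astype(np.float32)
    v=cv2.remap(g,uv[:,0].reshape(len(xs),-1),uv[:,1].reshape(len(xs),-1),cv2.INTER_CUBIC)
    return v.mean(0)
def edges(pr,ys):
    d=np.gradient(cv2.GaussianBlur(pr.reshape(1,-1).astype(np.float32),(9,1),1.5).ravel(),ys)
    i=[j for j in range(2,len(d)-2) if abs(d[j])>=abs(d[j-1:j+2]).max() and abs(d[j])>2.5]
    return [(round(float(ys[j]),1),round(float(d[j]),1)) for j in i]
for n,c in(("top0.npz",108),("top6.npz",53),("top7.npz",18),("top8.npz",6),("top9.npz",6),("top10.npz",6)):
    ys=np.arange(c+16,c-45,-.25)
    print(n,"arm z46",edges(prof(n,46,np.arange(28,52,2),ys),ys))
    print("    pad z41",edges(prof(n,41,np.arange(28,52,2),ys),ys))
    ys=np.arange(-100,-150,-.25); print("    jaw z24",edges(prof(n,24,np.arange(10,30,2),ys),ys))
E
```

```text
top0.npz arm z46 [(117.2, -3.6), (99.0, 21.2), (95.0, -8.5), (87.5, -13.2), (81.2, 20.5), (74.5, 6.2), (71.0, -14.1), (65.8, -13.2)]
    pad z41 [(118.5, -3.6), (100.2, 20.6), (96.2, -8.7), (88.5, -13.4), (82.5, 20.1), (75.5, 6.0), (72.0, -14.1), (66.5, -12.8)]
    jaw z24 [(-106.2, -19.0), (-129.2, 3.8), (-132.2, -26.7), (-136.8, 2.7), (-147.8, 22.8)]
top6.npz arm z46 [(61.5, -4.0), (43.2, 21.6), (39.5, -7.7), (33.0, -14.9), (25.5, 20.9), (19.2, 4.9), (16.0, -14.6), (11.2, -13.9)]
    pad z41 [(65.8, 2.5), (62.5, -4.0), (44.0, 21.6), (40.2, -7.5), (33.8, -14.8), (26.5, 21.0), (20.2, 5.1), (16.8, -14.4), (12.0, -14.1)]
    jaw z24 [(-106.2, -19.6), (-129.0, 4.1), (-132.2, -27.3), (-136.8, 2.7), (-147.8, 23.4)]
top7.npz arm z46 [(29.5, 2.9), (26.8, -4.7), (8.2, 21.4), (4.8, -6.3), (-0.8, -14.6), (-9.0, 21.7), (-16.0, 5.0), (-18.8, -3.2), (-22.2, -6.4)]
    pad z41 [(30.2, 2.9), (27.5, -4.6), (9.0, 21.4), (5.5, -6.1), (-0.2, -14.5), (-8.5, 21.7), (-15.5, 4.9), (-18.8, -3.2), (-21.8, -6.4)]
    jaw z24 [(-126.0, -19.9), (-129.5, 2.9), (-132.2, -26.9), (-136.5, 2.8), (-148.0, 23.4)]
top8
[... 288 characters left out ...]
.8, -39.3), (-136.5, 2.9), (-148.0, 23.3)]
top9.npz arm z46 [(18.5, 3.8), (15.5, -5.2), (-2.5, 21.4), (-6.0, -6.0), (-11.2, -11.0), (-14.8, 18.9), (-21.0, 5.2), (-26.5, -6.5)]
    pad z41 [(19.2, 3.7), (16.2, -5.1), (-2.0, 21.2), (-5.5, -5.9), (-10.8, -10.8), (-14.2, 18.7), (-20.5, 5.2), (-26.2, -6.5)]
    jaw z24 [(-127.8, 3.6), (-131.8, -39.7), (-136.5, 3.1), (-147.8, 23.5)]
top10.npz arm z46 [(21.2, 3.0), (18.2, -4.6), (0.2, 21.7), (-3.5, -5.8), (-9.0, -13.5), (-14.2, 22.8), (-21.2, 5.0), (-26.5, -6.9)]
    pad z41 [(18.8, -4.6), (1.0, 21.6), (-2.8, -5.7), (-8.5, -13.2), (-13.8, 22.7), (-20.8, 5.0), (-26.2, -7.1)]
    jaw z24 [(-127.8, 3.2), (-131.8, -40.0), (-136.5, 3.4), (-147.8, 23.7)]
```

```bash
python3 - <<'E'
from goal import *
from rig import optics,r
p=optics.grab_frame("top"); np.savez("top11.npz",**{a:v for a,v in p.items() if a!='shot'})
p=optics.grab_frame("side"); np.savez("side11.npz",**{a:v for a,v in p.items() if a!='shot'})
print(r.sense()["clock"])
a=load("top10.npz")["color"].astype(float);b=load("top11.npz")["color"].astype(float)
print("diff",np.abs(a-b)[180:315,200:385].mean(),np.abs(a-b)[180:315,200:385].max())
def ang(n,cv):
    p=load(n); c=proj(p,W(q,np.array([-98,125-cv*1000,115])+12*AX))[0]
    g=p["color"].max(2); m=(g<38).astype(np.uint8)
    nl,lab,stt,cen=cv2.connectedComponentsWithStats(m)
    cx,cy=c.round().astype(int); l=np.bincount(lab[cy-6:cy+7,cx-6:cx+7].ravel(),minlength=nl); l[0]=0; l=l.argmax()
    ys,xs=np.nonzero(lab==l); rr=cv2.minAreaRect(np.c_[xs,ys].astype(np.float32))
    P=atz(p,np.c_[xs,ys],125)[:,:2]; w,V=np.linalg.eigh(np.cov(P.T)); v=V[:,1]*np.sign(V[0,1])
    print(n,len(xs),rr,"world bar angle",np.arctan2(v[1],v[0]),"center",P.mean(0))
ang("top0.npz",.0165);ang("top10.npz",.116);ang("top11.npz",.116)
for k in(1.1,1.2,1.25,1.3,1.35):
  for cv in (.0165,.116):
    p=load("top0.npz"); hull=np.zeros((480*4,640*4),np.uint8); cv2.fillConvexPoly(hull,cv2.convexHull((proj(p,W(q,knobbox(cv,k)))*4).astype(np.int32)),1)
    ys,xs=np.nonzero(hull); P=atz(p,np.c_[xs,ys]/4,125)[:,:2]; w,V=np.linalg.eigh(np.cov(P.T)); v=V[:,1]*np.sign(V[0,1]); print(k,cv,np.arctan2(v[1],v[0]).round(3),P.mean(0).round(1))
E
```

```text
13.525
diff 0.8659325992659326 22.0
top0.npz 207 ((189.9810028076172, 273.4489440917969), (7.310552597045898, 29.047264099121094), 43.02506637573242) world bar angle -0.7227818882018014 center [548.43508975 172.72993694]
top10.npz 222 ((250.71084594726562, 287.22845458984375), (8.08283805847168, 29.109519958496094), 47.29060745239258) world bar angle -0.7963254710213085 center [525.36316915  77.52605873]
top11.npz 222 ((250.7283172607422, 287.2490539550781), (8.108694076538086, 29.117586135864258), 47.48955535888672) world bar angle -0.7946234236417125 center [525.33526906  77.55382632]
1.1 0.0165 -0.564 [548.6 172.8]
1.1 0.116 -0.585 [525.6  77.2]
1.2 0.0165 -0.671 [548.5 172.7]
1.2 0.116 -0.682 [525.7  77.1]
1.25 0.0165 -0.717 [548.6 172.7]
1.25 0.116 -0.734 [525.7  77.1]
1.3 0.0165 -0.769 [548.5 172.7]
1.3 0.116 -0.789 [525.7  77.1]
1.35 0.0165 -0.816 [548.3 172.6]
1.35 0.116 -0.83 [525.6  77.3]
```

Call:
step_arm(series="0 0 0 0 0 0; 0 0 0 0 0 0; 0 0 0 0 0 0; 0 0 0 0 0 0; 0 0 0 0 0 0; 0 0 0 0 0 0; 0 0 0 0 0 0; 0 0 0 0 0 0")

```text
clock: 14.52
eef_pos: [463.8, 90.3, 225.2]
tcp_rot: [2.825, 0.422, 2.234]
contact_force: [0.5, -0.6, 0.4]
opening: 1.002
```

```bash
cat > meas.py <<'E'
from goal import *
def prof(n,z,xs,ys):
    p=load(n); g=cv2.cvtColor(p["color"],cv2.COLOR_BGR2GRAY)
    uv=proj(p,W(q,np.array([[x,y,z] for x in xs for y in ys],float))).astype(np.float32)
    return cv2.remap(g,uv[:,0].reshape(len(xs),-1),uv[:,1].reshape(len(xs),-1),cv2.INTER_CUBIC).mean(0)
def edges(pr,ys):
    d=np.gradient(cv2.GaussianBlur(pr.reshape(1,-1).astype(np.float32),(0,0),4).ravel(),ys)
    o=[]
    for j in range(2,len(d)-2):
        if abs(d[j])>=abs(d[j-1:j+2]).max() and abs(d[j])>2.5:
            o.append((round(float(ys[j]),2),round(float(d[j]),1)))
    return o
def run(n,c):
    ys=np.arange(c+2,c-45,-.1); print(n,edges(prof(n,46,np.arange(28,52,2),ys),ys))
E
python3 - <<'E'
from meas import *
from rig import optics,r
p=optics.grab_frame("top"); np.savez("top12.npz",**{a:v for a,v in p.items() if a!='shot'})
print(r.sense()["clock"])
for n,c in(("top0",108),("top6",53),("top8",6),("top9",6),("top10",6),("top11",6),("top12",6)): run(n+".npz",c)
E
```

```text
14.575
top0.npz [(99.0, 21.1), (95.2, -8.4), (87.4, -13.2), (81.3, 20.4), (74.5, 6.2), (71.0, -14.1), (65.7, -13.0)]
top6.npz [(43.2, 21.5), (39.5, -7.6), (33.0, -14.8), (25.6, 20.9), (19.4, 4.9), (16.0, -14.5), (11.4, -13.8)]
top8.npz [(-2.7, 21.6), (-6.3, -6.1), (-11.4, -8.9), (-14.8, 17.5), (-21.1, 4.5), (-26.5, -6.6)]
top9.npz [(-2.5, 21.3), (-6.1, -5.9), (-11.3, -11.0), (-14.7, 18.9), (-21.1, 5.3), (-26.6, -6.4)]
top10.npz [(0.3, 21.6), (-3.4, -5.8), (-9.1, -13.6), (-14.3, 22.7), (-21.2, 5.1), (-26.7, -6.9)]
top11.npz [(0.3, 21.6), (-3.3, -5.8), (-9.2, -13.9), (-14.3, 22.7), (-21.2, 4.5), (-26.5, -6.8)]
top12.npz [(0.3, 21.7), (-3.3, -5.8), (-9.2, -14.0), (-14.3, 22.5), (-21.3, 4.6), (-26.7, -6.5)]
```

Stable, no creep, and the knob reads about 1.31 (tight), but the carriage sprang back 2.7 mm on release, leaving the pad pressed only about 3 mm. That's close to the 2 mm limit and there's time left, so I'll redo it deeper.

```bash
python3 - <<'E'
from goal import *
from rig import r
st=r.sense(); print(rel(st,*tcp(.1152,1.31,4)))
E
```

```text
[ 0.2   0.34 12.03 -0.08 -0.08  0.21]
```

Call:
step_arm(series="0.1 0.1 1.5 0 0 0.2; 0.2 0.3 4 0 0 0.2; 0.2 0.34 6.5 0 0 0.2; 0.2 0.34 9 0 0 0.2; 0.2 0.34 11 0 0 0.2; 0.2 0.34 11.9 0 0 0.2; 0.2 0.34 11.9 0 0 0.2; 0.2 0.34 11.9 0 0 0.2")

```text
clock: 15.58
eef_pos: [522.6, 80.3, 122.5]
tcp_rot: [2.824, 0.421, 2.23]
contact_force: [-0.4, -0.6, 0.2]
opening: 0.998
```

Call:
step_arm(series="0 0 0 0 0 0; 0 0 0 0 0 0; 0 0 0 0 0 0; 0 0 0 0 0 0; 0 0 0 0 0 0; 0 0 0 0 0 0", grip=1, newtons=40)

```text
clock: 16.32
eef_pos: [522.5, 80.5, 122.3]
tcp_rot: [2.823, 0.421, 2.23]
contact_force: [-4.0, 1.8, 5.6]
opening: 0.155
```

```bash
python3 look.py 13 .1152 1.31; python3 -c "
from meas import *
run('top13.npz',6)
from rig import r
st=r.sense();R0=R.from_euler('xyz',st['tcp_rot']).as_matrix()
print(R0.T@(Fr()@np.array([0,-1,0])))"
```

```text
16.425 [ 0.31  0.27  2.27 -1.07  0.29  0.57] [522.51335698  80.54085264 122.30665124] [523.31211629  80.09057892 121.062     ] [-0.03 -0.01  0.15 -0.05 -0.1   0.02] [-5.1  2.6  5.5] [0.3  0.45 0.17]
top13.npz [(0.9, 21.9), (-2.6, -6.0), (-8.5, -13.1), (-14.3, 22.7), (-21.2, 5.1), (-26.9, -6.2)]
[-5.72578616e-01 -8.19849797e-01 -1.99462450e-04]
```

View pics/both13.png

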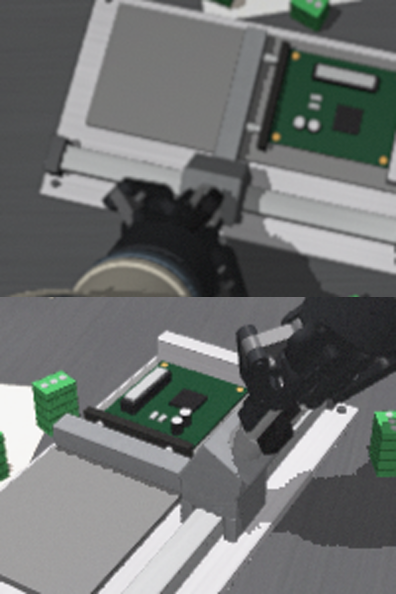

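Call:
step_arm(series="0 0 0 0 0 -5; 0 0 0 0 0 -11; 0 0 0 0 0 -18; 0 0 0 0 0 -25; 0 0 0 0 0 -32; 0 0 0 0 0 -39; 0 0 0 0 0 -46; 0 0 0 0 0 -53; 0 0 0 0 0 -58; 0 0 0 0 0 -58")

```text
clock: 17.68
eef_pos: [522.6, 80.9, 122.3]
tcp_rot: [-2.92, 0.476, -2.917]
contact_force: [-4.8, 4.1, 4.8]
opening: 0.153
```

```bash
python3 look.py 14 .1205 .3; python3 -c "
from meas import *
run('top14.npz',6)
from rig import r
st=r.sense();R0=R.from_euler('xyz',st['tcp_rot']).as_matrix()
print(R0.T@(Fr()@np.array([0,-1,0])))"
```

```text
17.775 [ 0.31  0.27  2.27 -1.07  0.29 -0.44] [522.61282352  80.89228733 122.30858265] [522.08732825  74.93403994 121.062     ] [ 0.22 -0.55  0.15  0.1  -0.08  0.17] [-4.4  4.1  5.4] [0.55 0.53 0.31]
top14.npz [(0.9, 21.7), (-2.5, -5.7), (-8.5, -13.0), (-14.3, 22.8), (-21.4, 4.6), (-26.8, -6.6)]
[ 0.3921035  -0.91992056 -0.00100329]
```

Sliding 5.7 mm further.

Call:
step_arm(series="0.06 -0.14 0 0 0 0; 0.12 -0.28 0 0 0 0; 0.18 -0.42 0 0 0 0; 0.22 -0.52 0 0 0 0; 0.22 -0.52 0 0 0 0; 0.22 -0.52 0 0 0 0")

```text
clock: 18.52
eef_pos: [521.5, 76.0, 122.3]
tcp_rot: [-2.922, 0.477, -2.918]
contact_force: [-5.3, 6.4, 3.6]
opening: 0.159
```

```bash
python3 look.py 15 .1205 .3; python3 -c "
from meas import *
run('top15.npz',6)"
```

```text
18.625 [ 0.29  0.27  2.27 -1.08  0.29 -0.44] [521.47034722  76.00527991 122.35100701] [522.08732825  74.93403994 121.062     ] [ 0.03 -0.09  0.15  0.17 -0.04  0.17] [-5.1  7.   4.7] [0.93 0.6  0.48]
top15.npz [(-4.0, 21.4), (-7.6, -6.1), (-14.7, 10.9), (-21.2, 5.0), (-26.5, -6.8)]
```

Call:
step_arm(series="0.03 -0.06 0 0 0 2; 0.03 -0.06 0 0 0 9; 0.03 -0.06 0 0 0 16; 0.03 -0.06 0 0 0 23; 0.03 -0.06 0 0 0 30; 0.03 -0.06 0 0 0 37; 0.03 -0.06 0 0 0 44; 0.03 -0.06 0 0 0 51; 0.03 -0.06 0 0 0 58; 0.03 -0.06 0 0 0 58")

```text
clock: 19.88
eef_pos: [521.2, 75.2, 122.3]
tcp_rot: [2.821, 0.419, 2.229]
contact_force: [-5.2, 6.4, 4.6]
opening: 0.154
```

Call:
step_arm(series="0 0 0 0 0 0; 0 0 0 0 0 0; 0 0 0 0 0 0", grip=1, newtons=20)

```text
clock: 20.25
eef_pos: [521.3, 75.2, 122.3]
tcp_rot: [2.822, 0.42, 2.231]
contact_force: [-4.0, 6.2, 4.6]
opening: 0.158
```

```bash
python3 look.py 16 .1205 1.31; python3 -c "
from meas import *
run('top16.npz',6)"
```

```text
20.35 [ 0.29  0.27  2.27 -1.08  0.28  0.57] [521.23014043  75.20617962 122.30856472] [522.08732825  74.93403994 121.062     ] [-0.02  0.    0.15  0.04 -0.16  0.01] [-4.7  6.   4.1] [0.9  0.53 0.37]
top16.npz [(-4.4, 21.9), (-7.9, -5.7), (-14.5, 9.9), (-21.2, 4.8), (-26.6, -6.9)]
```

Call:
step_arm(series="0 0 0 0 0 0; 0 0 0 0 0 0; 0 0 0 0 0 0; 0 0 0 0 0 0; 0 0 0 0 0 0", grip=0)

```text
clock: 20.98
eef_pos: [521.2, 74.1, 122.2]
tcp_rot: [2.824, 0.421, 2.23]
contact_force: [0.7, 0.3, 1.0]
opening: 1.001
```

Call:
step_arm(series="0 0 -0.5 0 0 0; 0 0 -1.5 0 0 0; 0 0 -3 0 0 0; 0 0 -5 0 0 0; 0 0 -7.5 0 0 0; 0 0 -10 0 0 0; 0 0 -12 0 0 0; 0 0 -12 0 0 0")

```text
clock: 21.98
eef_pos: [463.1, 88.5, 227.6]
tcp_rot: [2.821, 0.421, 2.229]
contact_force: [0.4, -0.0, -0.5]
opening: 1.0
```

```bash
python3 look.py 17 .1205 1.31; python3 - <<'E'
from meas import *
run('top17.npz',6)
p=load("top17.npz"); zoom(p,(200,180,385,315),4.2,"pics/top17z.png")
zoom(load("side17.npz"),(170,210,410,330),3,"pics/side17z.png")
c=proj(p,W(q,np.array([-98,7,115])+12*AX))[0]
m=(p["color"].max(2)<38).astype(np.uint8); nl,lab,stt,cen=cv2.connectedComponentsWithStats(m)
cx,cy=c.round().astype(int); l=np.bincount(lab[cy-6:cy+7,cx-6:cx+7].ravel(),minlength=nl); l[0]=0; l=l.argmax()
ys,xs=np.nonzero(lab==l); P=atz(p,np.c_[xs,ys],125)[:,:2]; w,V=np.linalg.eigh(np.cov(P.T)); v=V[:,1]*np.sign(V[0,1]); print(len(xs),"bar angle",np.arctan2(v[1],v[0]))
E
```

```text
22.075 [ 0.38 -0.02  2.28 -0.61  0.53  0.13] [463.04986456  88.07788333 226.13255911] [522.08732825  74.93403994 121.062     ] [ 4.000e-02  7.000e-02  1.212e+01 -5.000e-02 -8.000e-02  1.000e-02] [ 1.1  0.7 -0.6] [0.08 0.23 0.06]
top17.npz [(1.1, 21.3), (-2.5, -5.7), (-8.2, -12.4), (-14.4, 22.7), (-21.2, 5.2), (-26.5, -6.4)]
221 bar angle -0.7927567205413595
```

View pics/top17z.png

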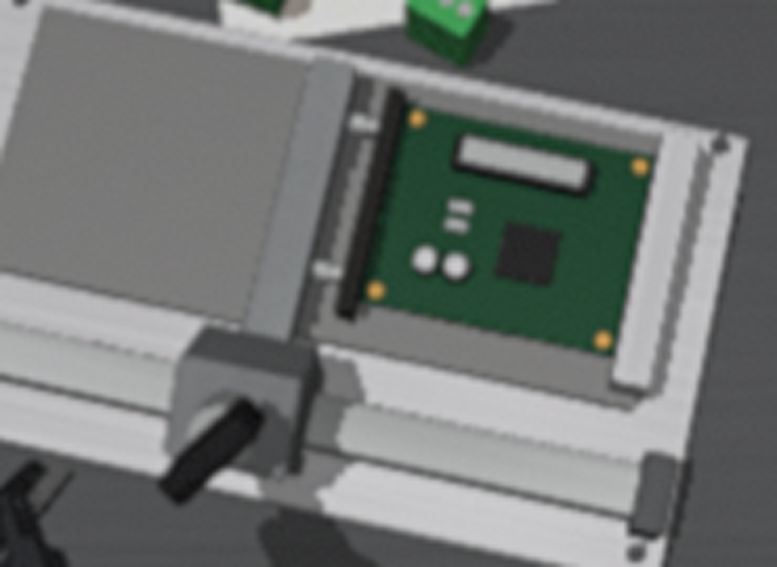

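View pics/side17z.png

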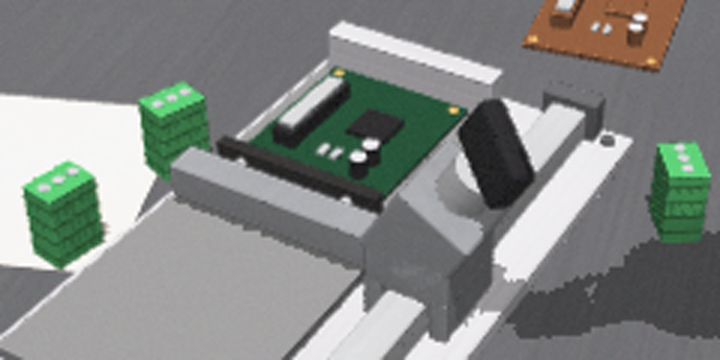

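The carriage slipped back 5.5 mm this time, leaving the pad pressed only about 2 mm. It looks as if the brake holds only about 3–4 N and overshoots when the side-loaded grip lets go. I'll regrip, turn the knob tighter, nudge to about 4 mm, cancel the side force, and only then release.

```bash
python3 - <<'E'
from goal import *
from rig import r
st=r.sense(); Rt=toolR(1.31); print(rel(st,*tcp(.1144,1.31,5)), Rt.T@(Fr()@np.array([0,-1,0])))
E
```

```text
[ 3.900e-01  5.700e-01  1.202e+01 -5.000e-02 -8.000e-02  1.000e-02] [-5.72818652e-01 -8.19619641e-01  1.18349632e-18]
```

Call:
step_arm(series="0.2 0.3 2.5 0 0 0; 0.39 0.57 5.5 0 0 0; 0.39 0.57 8.5 0 0 0; 0.39 0.57 11 0 0 0; 0.39 0.57 11.9 0 0 0; 0.39 0.57 11.9 0 0 0")

```text
clock: 22.82
eef_pos: [521.8, 80.5, 121.2]
tcp_rot: [2.827, 0.419, 2.231]
contact_force: [-0.2, 0.4, 0.6]
opening: 1.001
```

Call:
step_arm(series="0 0 0 0 0 0; 0 0 0 0 0 0; 0 0 0 0 0 0; 0 0 0 0 0 0; 0 0 0 0 0 2; 0 0 0 0 0 6", grip=1, newtons=30)

```text
clock: 23.58
eef_pos: [522.2, 81.3, 123.4]
tcp_rot: [2.78, 0.385, 2.121]
contact_force: [-4.3, 1.1, 4.9]
opening: 0.153
```

```bash
cat > quick.py <<'E'
from meas import *
from rig import r,optics
import sys
p=optics.grab_frame("top"); n="top%s.npz"%sys.argv[1]; np.savez(n,**{a:v for a,v in p.items() if a!='shot'}); run(n,6)
st=r.sense(); f=Fr().T@st["contact_force"]; print(st["clock"],"force fixture",f.round(1),"trq",st["wrist_torque"].round(2),st["opening"],st["eef_pos"].round(1))
E
python3 quick.py 18
```

```text
top18.npz [(1.6, 21.7), (-1.9, -5.7), (-7.2, -13.3), (-14.3, 22.0), (-21.2, 4.7), (-26.7, -6.7)]
23.625 force fixture [-3.6  0.1  5.4] trq [0.25 0.41 0.05] 0.15658719848444277 [522.2  81.2 123.4]
```

Call:
step_arm(series="-0.1 -0.11 0 0 0 0; -0.2 -0.23 0 0 0 0; -0.25 -0.29 0 0 0 0")

```text
clock: 24.0
eef_pos: [521.7, 78.8, 123.4]
tcp_rot: [2.779, 0.384, 2.123]
contact_force: [-3.5, 7.9, 3.0]
opening: 0.157
```

```bash
python3 quick.py 19
```

```text
top19.npz [(-0.6, 21.3), (-4.1, -5.6), (-9.8, -14.4), (-14.3, 22.7), (-21.2, 4.8), (-26.7, -6.6)]
24.05 force fixture [-5.3  6.6  2.7] trq [1.01 0.48 0.42] 0.1572522199732623 [521.6  78.7 123.4]
```

Call:
step_arm(series="-0.04 -0.05 0 0 0 0; -0.04 -0.05 0 0 0 0; 0 0 0 0 0 0; 0.05 0.06 0 0 0 0; 0.05 0.06 0 0 0 0")

```text
clock: 24.68
eef_pos: [521.6, 78.5, 123.4]
tcp_rot: [2.781, 0.386, 2.123]
contact_force: [-5.6, 2.1, 5.4]
opening: 0.155
```

```bash
python3 quick.py 20
```

```text
top20.npz [(-1.0, 21.6), (-4.6, -5.8), (-10.5, -14.0), (-14.5, 21.8), (-21.2, 5.2), (-26.5, -6.5)]
24.725 force fixture [-5.4  1.   4.5] trq [0.38 0.43 0.12] 0.15660297810319737 [521.6  78.5 123.4]
```

Call:
step_arm(series="0 0 0 0 0 0; 0 0 0 0 0 0; 0 0 0 0 0 0", grip=0, newtons=20)

```text
clock: 25.1
eef_pos: [521.7, 77.9, 123.1]
tcp_rot: [2.782, 0.386, 2.123]
contact_force: [-0.3, 0.3, -0.5]
opening: 0.79
```

```bash
python3 quick.py 21
```

```text
top21.npz [(-1.1, 21.7), (-4.5, -5.9), (-10.4, -13.9), (-14.5, 21.9), (-21.3, 5.5), (-26.6, -6.6)]
25.15 force fixture [0.2 0.5 0. ] trq [ 0.07  0.22 -0.03] 0.8696831125580886 [521.6  77.9 123.1]
```

It held at -1.1, with the pad pressed about 4 mm. Retreating now.

Call:
step_arm(series="0 0 0 0 0 0; 0 0 -0.5 0 0 0; 0 0 -1.5 0 0 0; 0 0 -3.5 0 0 0; 0 0 -6 0 0 0; 0 0 -9 0 0 0; 0 0 -11 0 0 0; 0 0 -11 0 0 0")

```text
clock: 26.15
eef_pos: [468.5, 91.2, 219.9]
tcp_rot: [2.779, 0.386, 2.122]
contact_force: [0.8, -0.1, -0.7]
opening: 0.996
```

```bash
python3 quick.py 22; python3 - <<'E'
from meas import *
p=load("top22.npz"); zoom(p,(200,180,385,315),4.2,"pics/top22z.png")
c=proj(p,W(q,np.array([-98,7,115])+12*AX))[0]
m=(p["color"].max(2)<38).astype(np.uint8); nl,lab,stt,cen=cv2.connectedComponentsWithStats(m)
cx,cy=c.round().astype(int); l=np.bincount(lab[cy-6:cy+7,cx-6:cx+7].ravel(),minlength=nl); l[0]=0; l=l.argmax()
ys,xs=np.nonzero(lab==l); P=atz(p,np.c_[xs,ys],125)[:,:2]; w,V=np.linalg.eigh(np.cov(P.T)); v=V[:,1]*np.sign(V[0,1]); print(len(xs),"bar angle",np.arctan2(v[1],v[0]))
E
```

```text
top22.npz [(-1.0, 21.8), (-4.6, -5.9), (-10.4, -14.1), (-14.5, 22.1), (-21.1, 5.0), (-26.7, -7.1)]
26.2 force fixture [-0.4 -0.6 -1.2] trq [ 0.11  0.23 -0.02] 0.9998259656807025 [468.5  91.  219. ]
232 bar angle -0.9030860794782004
```

View pics/top22z.png

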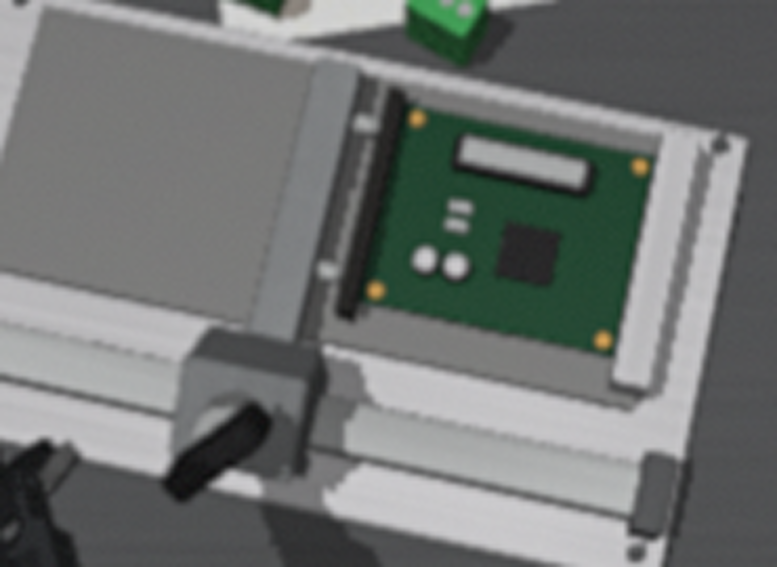

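The top view shows the board flush on the jaw (edge along (655,170)–(612,350)), the pad against the board, the carriage unmoved since release, and the knob at about 1.41. Handing in.

```bash
python3 -c "
from rig import workorder
print(workorder.sign_off())"
```

```text
the job is handed in; nothing more can be done
None
```

The job is handed in at about 26 s of the 35 s. The board is clamped flush against the fixed jaw, the knob is tight and the gripper is clear. The sign-off gave no verdict.

**What I did:** I loosened the knob, slid the carriage by it until the board was home and the pad was pressed in about 5–6 mm, then tightened and let go.

**What went wrong:** On the first release the carriage slipped back about 3 mm, even though the knob read tight. I loosened, pushed deeper and tightened again, and the next release slipped about 5.5 mm, leaving the pad pressed only about 2 mm. The brake seemed to hold only about 3–4 N.

**How I fixed it:** I regripped the knob, turned it further to about 1.41, and nudged the carriage in with the knob tight. I then took the side load off before letting go, and nothing moved this time.

**Last checks, all from the top camera:**

| Check | Reading | Requirement |
|---|---|---|
| Knob angle | about 1.41 rad | above 1.1 |
| Pad pressed in | about 4 mm | 2 to 10 mm (less than the halfway 6 mm asked for) |
| Carriage movement after release | none over 1 s | at rest |
| Board against jaw | flush to the picture's accuracy, about 1 mm | within 2.5 mm |
| Gripper force | about zero | touching nothing |

- **Terminal blocks:** they looked undisturbed in the pictures, but I did not re-measure their positions.
- **Camera disagreement:** the side camera read 2–3 mm off from the top camera, so I relied on the top view for these figures.

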